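# Sort mixed test specimens into the lab's labelled trays

### The arm

A 6-joint arm with a two-finger parallel gripper is mounted at the origin on the work surface. World frame = base frame: x ahead of the robot, y to its left, z up, the work surface at z = 0. Lengths are in m, angles in rad, forces in N, time in s.
With the tool pointing down it reaches from about 0.35 to 0.975 m from the base axis. Payload 4.9 kg.
Tool frame: the origin (TCP) lies at the very end of the fingers, on their centre line; the grasp point (between the pads) lies 19 mm behind it; z points along the fingers, y is the line along which they close (so a half turn about z gives the same grasp; the last joint's range is limited). The gripper opens to 85 mm and grips with 20 to 120 N. Pads are 22 mm wide; open, the fingers measure 114 mm over their backs; the gripper's body (76 mm by 85 mm) begins 54 mm behind the grasp point. The pads swing forward as they close: fully open they stand 13 mm farther back than shut.
Start: joints at [-0.119, 0.053, 1.613, -0, 1.476, -0.119], TCP at [0.625, 0, 0.231] pointing down, gripper open.
Joint ranges: [-3.01, 3.01], [-1.01, 2.22], [0.06, 2.58], [-1.02, 4.17], [0.09, 2.62], [-3.14, 3.14]. Speed limits (rad/s): [2.57, 2.57, 3.14, 3.14, 3.14, 3.14].

### API

Orientations are given as a rotation vector (axis times angle).
In Python, from station import get_obs, optics, ctrl gives the robot as it stands.
- The arm moves only by the shell command python3 -m pendant 'ROWS' [FORCE]. ROWS is JSON, a list of rows, each a list of 3 entries, a list of its own where there are three numbers: the shift along the tool's x, y, z in mm, then the turn, a rotation vector about the tool's x, y, z in rad, then the opening, from 0 (shut) to 1 (fully open). A call has 1 to 12 rows; each row shifts and turns the commanded pose from where the row before left it, along the tool's axes as they then stand; what a row does not reach is not made up. A row lasts 1/12 s, in which the tool goes at most 41.7 mm and 7.16 degrees, less where a joint would pass 70% of its speed; a pose out of reach is approached as far as the arm can. A call is refused whole if a number of a shift passes 41.7 or a number of a turn 0.125, either way. A call with a gripper value outside its range is refused whole. The fingers move at their own pace and stop on an object; FORCE is the grip in N (left out, the last holds). Time passes only in rows, so rows that do not move let the fingers close. It gives the time, the measured TCP pose, the force, the opening and the grip force at its end, in the units of the state.
- get_obs(): the state, without advancing time (a new reading comes with each control period).
- optics.get_image(name): name is "scene" or "side" or "wrist"; returns the picture (384x512x3 uint8, red, green, blue); there is no depth.
- optics.camera_model(name): a dict with "fx", "fy", "cx", "cy" (pixels), "cam_to_world" (4x4, takes a point from camera to world coordinates). Camera axes: x right, y up, looking along -z (the intrinsics and any distortion apply to the point x, -y, -z); pixel columns grow to the right and rows downward; lengths in m; the calibration is good to about 2 mm. A picture is of the moment at which its call begins: read the wrist's pose just before it. camera_model takes no time and is no camera call; for the wrist camera it gives the pose at the moment of the call.
- ctrl.finish_job(): hands the job in; it is judged then, once.
The state is a dict: "t": time; "q": joint angles; "dq": joint speeds; "effort": joint torques, N m; "tool_pos": TCP position; "tool_rot": TCP orientation; "contact_force": force on the tool from outside, world axes, zero at the start; "wrist_torque": the same for the moment, N m; "opening": finger opening in m; "grip_force": force on a finger pad.
Only numpy, scipy, OpenCV 4.12 (cv2) and the standard library are available. Lean on these libraries where they do the work, as an engineer would, in place of code of your own. Each camera call takes 0.05 s, during which the arm holds its last target. There are 200 camera calls.

### The job

Five steel test specimens lie mixed on the bench: two flat dog-bone specimens, two short square bars and one round cylinder. Put each into the black tray whose blue tab shows the outline of its kind: the bars and dog-bones lying flat on the tray floor side by side, not on one another or on the rim, and the cylinder standing upright. Leave the hexagon nut and the standing clevis pin where they are.

Things in the scene. Friction and masses are not known exactly. Their poses are not given: they have to be found in the camera images.
- flat_a: Flat dog-bone tensile specimen, bare steel, lying flat: 100 mm long, 10 mm thick; end tabs 20 mm wide; middle only 10 mm wide for at least 36 mm of its length: grip there. About 0.1 kg, loose. Origin at its centre (5 mm above its support); x along its length, y across, z up. The two dog-bones are alike and interchangeable.
- flat_b: Flat dog-bone tensile specimen, bare steel, lying flat: 100 mm long, 10 mm thick; end tabs 20 mm wide; middle only 10 mm wide for at least 36 mm of its length: grip there. About 0.1 kg, loose. Origin at its centre (5 mm above its support); x along its length, y across, z up. The two dog-bones are alike and interchangeable.
- bar_a: Square impact-test bar, bare steel, lying flat: 55 mm long, 10 by 10 mm in section, a thin dark notch line across the middle of its top. About 45 g, loose. Origin at its centre (5 mm above its support); x along its length, z up. The two bars are alike and interchangeable.
- bar_b: Square impact-test bar, bare steel, lying flat: 55 mm long, 10 by 10 mm in section, a thin dark notch line across the middle of its top. About 45 g, loose. Origin at its centre (5 mm above its support); x along its length, z up. The two bars are alike and interchangeable.
- slug: Compression-test cylinder, bare steel, standing upright: 30 mm in diameter, 45 mm high, about 0.22 kg. Origin at the centre of its underside; z is its axis, up.
- tray_flat: Shallow black tray fixed to the table, for the dog-bones: marked by a steel dog-bone plate (100 mm), fixed on the blue 32 mm deep tab beyond its +x wall. Outside 120 mm (x) by 140 mm (y), inside 112 by 132 mm; 4 mm floor; rim 9 mm above the table. Origin on the table under the open tray's centre, z up. The three trays differ only in the plate.
- tray_bar: Shallow black tray fixed to the table, for the square bars: marked by a plain steel strip (55 by 10 mm), fixed on the blue 32 mm deep tab beyond its +x wall. Outside 120 mm (x) by 140 mm (y), inside 112 by 132 mm; 4 mm floor; rim 9 mm above the table. Origin on the table under the open tray's centre, z up. The three trays differ only in the plate.
- tray_slug: Shallow black tray fixed to the table, for the cylinder: marked by a steel disc (30 mm), fixed on the blue 32 mm deep tab beyond its +x wall. Outside 120 mm (x) by 140 mm (y), inside 112 by 132 mm; 4 mm floor; rim 9 mm above the table. Origin on the table under the open tray's centre, z up. The three trays differ only in the plate.
- clevis_pin: Bystander, to be left alone: dark steel clevis pin standing on its 24 mm wide head, shank 16 mm in diameter, 36 mm high, loose. It stands between the specimens and the trays. Origin at the centre of its underside.
- hex_nut: Bystander, to be left alone: dark steel hexagon nut lying flat, 26 mm over its corners, 12 mm high, loose, between the specimens and the trays. Origin at the centre of its underside.
Not all that is in view belongs to the job. Leave any orange or yellow look-alike of the bar_a alone.

How it is judged:
At the end, for the whole second after the job is handed in: Every specimen is in the tray of its kind: origin within 53 mm (tray x) and 63 mm (tray y) of the tray centre, height within 2.5 mm of resting on the tray floor, bars and dog-bones level within 0.04 rad, cylinder upright within 0.1 rad, all released and at rest (x of flat_a in the frame of tray_flat between -0.053 and 0.053 m and y of flat_a in the frame of tray_flat between -0.063 and 0.063 m and z of flat_a in the frame of tray_flat between 0.0065 and 0.0115 m and linear speed of each of flat_a, flat_b, bar_a, bar_b, slug below 0.01 m/s and angular speed of each of flat_a, flat_b, bar_a, bar_b, slug below 0.1 rad/s and angle between flat_a's own x axis and vertical between 1.531 and 1.611 rad and x of flat_b in the frame of tray_flat between -0.053 and 0.053 m and y of flat_b in the frame of tray_flat between -0.063 and 0.063 m and z of flat_b in the frame of tray_flat between 0.0065 and 0.0115 m and angle between flat_b's own x axis and vertical between 1.531 and 1.611 rad and x of bar_a in the frame of tray_bar between -0.053 and 0.053 m and y of bar_a in the frame of tray_bar between -0.063 and 0.063 m and z of bar_a in the frame of tray_bar between 0.0065 and 0.0115 m and angle between bar_a's own x axis and vertical between 1.531 and 1.611 rad and x of bar_b in the frame of tray_bar between -0.053 and 0.053 m and y of bar_b in the frame of tray_bar between -0.063 and 0.063 m and z of bar_b in the frame of tray_bar between 0.0065 and 0.0115 m and angle between bar_b's own x axis and vertical between 1.531 and 1.611 rad and x of slug in the frame of tray_slug between -0.053 and 0.053 m and y of slug in the frame of tray_slug between -0.063 and 0.063 m and z of slug in the frame of tray_slug between 0.0015 and 0.0065 m and angle between slug's own z axis and vertical below 0.1 rad); the robot touches nothing.
It fails at once if the hex nut or the clevis pin is moved by more than 15 mm, or the pin tipped over (distance of any of hex_nut, clevis_pin from where it was at the start of the episode above 0.015 m or angle between clevis_pin's own z axis and vertical above 0.5 rad).
It also fails if it takes over 115 s, if anything falls off the work surface, if the arm or the gripper's body presses on something with over 40 N, if the wrist force passes 120 N, or if a joint passes its speed limit or range.

## Working session

There is one attempt and no reset: what is moved stays moved. The work goes in short steps, Python scripts to look and compute and a shell command to move; the robot and the scene stay as the last step left them, time stands still between calls to the robot, and variables do not carry over. Pictures are saved under pics/ and viewed, at most 14 in all, crops included, and the job is handed in when it is done.

```bash
mkdir -p pics; ls; python3 - <<'E'
from station import get_obs, optics, ctrl
import cv2,numpy as np
o=get_obs();print(o['t'],o['tool_pos'],o['tool_rot'],o['opening'])
for n in("scene","side","wrist"):
    m=optics.camera_model(n);print(n,m['fx'],m['cx'],m['cy'],np.round(m['cam_to_world'],3).tolist(),[k for k in m])
    im=optics.get_image(n);cv2.imwrite(f"pics/{n}0.png",im[:,:,::-1])
E
```

```text
pics
0.0 [6.24374425e-01 4.76583111e-05 2.30071633e-01] [-2.22032611e+00 -2.22027114e+00  2.05447192e-03] 0.08537792478026422
scene 464.0970304887274 254.54551704975847 193.17335942127417 [[-0.007, -0.55, 0.835, 1.368], [1.0, -0.012, 0.0, 0.002], [0.01, 0.835, 0.55, 0.595], [0.0, 0.0, 0.0, 1.0]] ['fx', 'fy', 'cx', 'cy', 'cam_to_world']
side 489.0997828559275 252.85826874283057 197.09896545891684 [[-0.878, 0.336, -0.342, 0.185], [-0.479, -0.644, 0.597, 0.591], [-0.019, 0.688, 0.726, 0.748], [0.0, 0.0, 0.0, 1.0]] ['fx', 'fy', 'cx', 'cy', 'cam_to_world']
wrist 306.52375202073125 254.1426977318534 192.93978874584883 [[1.0, -0.0, 0.001, 0.625], [0.0, 0.95, 0.314, 0.08], [-0.001, -0.314, 0.95, 0.373], [0.0, 0.0, 0.0, 1.0]] ['fx', 'fy', 'cx', 'cy', 'cam_to_world']
```

View images.

View pics/scene0.png

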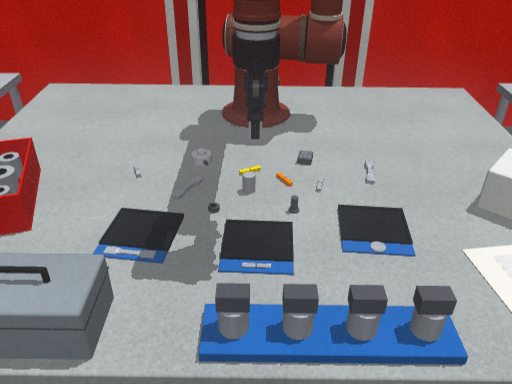

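View pics/side0.png

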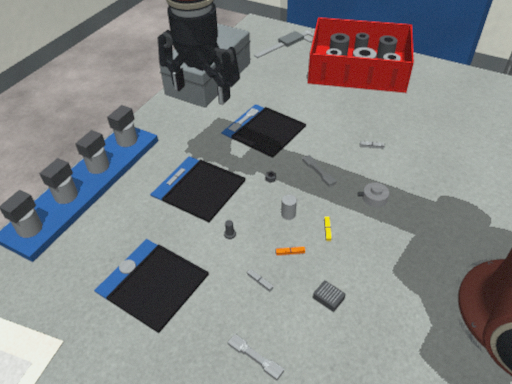

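View pics/wrist0.png

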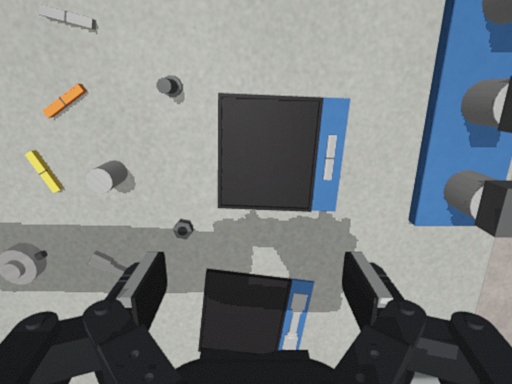

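Scene view: dog-bones at (369,171) and, in shadow, (188,188); bars at (320,184) and (137,171); slug (249,183); pin (294,204); nut (214,208). Orange (285,180) and yellow (250,170) are look-alikes, and so are the ribbed block (305,157) and the dial (203,157). Tray tabs: left is the dog-bone, middle the strip, right the disc. The enlarged crop will confirm this.

```bash
cat > h.py <<'E'
from station import get_obs, optics, ctrl
import cv2,numpy as np
from scipy.spatial.transform import Rotation as R
def cast(m,uv,z):
    uv=np.atleast_2d(np.asarray(uv,float));T=np.array(m['cam_to_world'])
    d=np.c_[(uv[:,0]-m['cx'])/m['fx'],-(uv[:,1]-m['cy'])/m['fy'],-np.ones(len(uv))]@T[:3,:3].T
    return (T[:3,3]+d*((z-T[2,3])/d[:,2])[:,None])[:,:2]
def blob(mask,seed):
    n,l,s,c=cv2.connectedComponentsWithStats(mask.astype(np.uint8))
    d=[np.min(np.hypot(*(np.argwhere(l==i)-[seed[1],seed[0]]).T)) if s[i,4]>25 else 1e9 for i in range(1,n)]
    i=1+int(np.argmin(d));v,u=np.nonzero(l==i);return np.c_[u,v],s[i]
def rect(m,uv,z):
    # world rectangle of a blob: centre, angle of long axis (deg), sizes mm
    p=cast(m,uv,z).astype(np.float32)*1000
    (c,(w,h),a)=cv2.minAreaRect(p)
    if w<h:a+=90;w,h=h,w
    return np.round(c,1),round((a+90)%180-90,1),round(w,1),round(h,1)
E
python3 - <<'E'
from h import *
S={'scene':dict(trays=[(140,230),(258,240),(375,222)],obj=dict(flatR=(369,172),bar1=(320,184),bar2=(137,171),slug=(249,185))),
'side':dict(trays=[(270,128),(205,190),(155,285)],obj=dict(flatR=(255,358),bar1=(260,281),bar2=(372,145),slug=(289,208)))}
for n,s in S.items():
    im=cv2.imread(f'pics/{n}0.png');m=optics.camera_model(n);g=im.max(2).astype(int)
    for t in s['trays']:
        uv,st=blob(g<50,t);print(n,'tray',rect(m,uv,.007),st)
    loc=cv2.medianBlur(im.max(2),31).astype(int)
    for k,c in s['obj'].items():
        uv,st=blob(abs(g-loc)>16,c);print(n,k,rect(m,uv,.006),st)
a=cv2.imread('pics/scene0.png');b=cv2.imread('pics/side0.png')
f=lambda i,x,y,w,h:cv2.resize(i[y:y+h,x:x+w],(400,int(400*h/w)),interpolation=2)
A=[f(a,90,200,160,80),f(a,220,200,160,80)];B=[f(b,220,250,120,90),f(b,290,130,120,90)]
cv2.imwrite('pics/mos.png',np.vstack([np.hstack(A),np.hstack(B)]))
E
```

```text
scene tray (array([ 613.6, -205.5]), -5.2, 121.8, 101.2) [128 211  56  40 919]
scene tray (array([697.6,  23.8]), 83.8, 44.6, 10.7) [254 255  24   5  40]
scene tray (array([697.6,  23.8]), 83.8, 44.6, 10.7) [254 255  24   5  40]
scene flatR (array([371.7, 285.8]), -8.9, 112.1, 22.5) [364 161  11  24 100]
scene bar1 (array([433. , 155.1]), -13.9, 66.0, 13.8) [315 178   9  15  47]
scene bar2 (array([ 384.8, -290.1]), 23.3, 54.7, 13.0) [133 167   9  12  39]
scene slug (array([412. , -12.2]), -0.7, 139.3, 52.6) [237 165  24  31 379]
side tray (array([ 605.9, -228.3]), 81.7, 143.9, 122.3) [ 232  108   73   49 1920]
side tray (array([638.3,   8. ]), 87.8, 142.3, 121.1) [ 163  161   82   61 2696]
side tray (array([580.3, 251.1]), 85.5, 140.3, 121.1) [ 107  246  101   86 4469]
side flatR (array([364.3, 289.3]), -8.1, 102.6, 20.2) [227 342  57  39 217]
side bar1 (array([425.6, 155.6]), -15.9, 59.3, 15.6) [246 272  28  20 103]
side bar2 (array([ 371.1, -291.5]), 19.9, 57.0, 22.0) [359 142  26   8 104]
side slug (array([454.3, -21.2]), -68.3, 51.2, 32.6) [280 200  17  20 238]
```

View pics/mos.png

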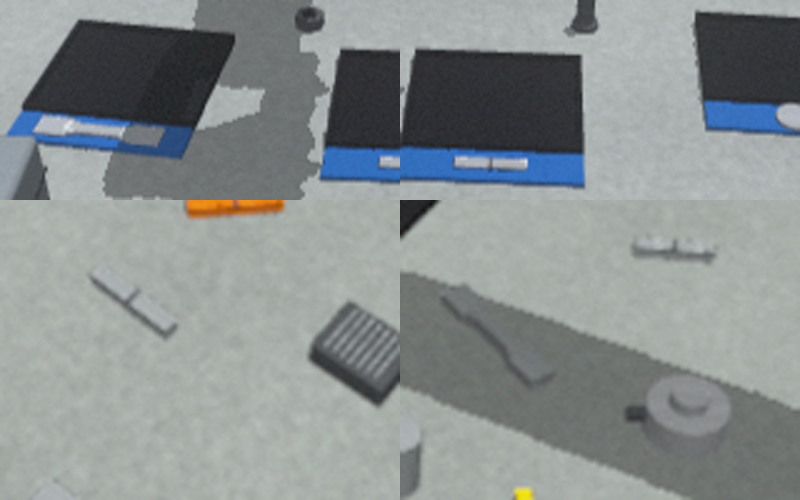

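The crop confirms it: the left tab shows a dog-bone, the middle a notched strip and the right a disc. The plain steel notched bars are at side (260,281) and (372,145), and the second dog-bone lies in the shadow at side (318,170). I'll start with the lit dog-bone at about (366,288).

```bash
cat >> h.py <<'E'
def yaw():
    y=R.from_rotvec(get_obs()['tool_rot']).as_matrix()[:,1];return np.degrees(np.arctan2(y[1],y[0]))
def go(x,y,z,yw=None):
    # print total shift (mm, tool axes as they stand) and turn about tool z to reach a target (mm, deg)
    o=get_obs();M=R.from_rotvec(o['tool_rot']).as_matrix()
    print('t',round(o['t'],1),'tcp',np.round(o['tool_pos']*1000,1) if isinstance(o['tool_pos'],np.ndarray) else np.round(np.array(o['tool_pos'])*1000,1),'yaw',round(yaw(),1),
      'tilt',round(np.degrees(np.arccos(-M[2,2])),2),'shift',np.round(M.T@(np.array([x,y,z])-1000*np.array(o['tool_pos'])),1),
      'turn',None if yw is None else [round(-np.radians((yw-yaw()+k+540)%360-180),3) for k in(0,180)],'grip',round(o['grip_force'],1),'open',round(o['opening'],4),'q6',round(o['q'][5],2))
E
python3 -m pendant '[[[24,-21.5,8.3],[0,0,0],1],[[24,-21.5,8.3],[0,0,0],1],[[24,-21.5,8.3],[0,0,0],1],[[24,-21.5,8.3],[0,0,0],1],[[24,-21.5,8.3],[0,0,0],1],[[24,-21.5,8.3],[0,0,0],1],[[24,-21.5,8.3],[0,0,0],1],[[24,-21.5,8.3],[0,0,0],1],[[24,-21.5,8.3],[0,0,0],1],[[24,-21.5,8.3],[0,0,0],1],[[24,-21.5,8.3],[0,0,0],1],[[24,-21.5,8.3],[0,0,0],1]]'
python3 -m pendant '[[[0,0,0],[0,0,-0.119],1],[[0,0,0],[0,0,-0.119],1],[[0,0,0],[0,0,-0.119],1],[[0,0,0],[0,0,-0.119],1],[[0,0,0],[0,0,-0.119],1],[[0,0,0],[0,0,-0.119],1],[[0,0,0],[0,0,-0.119],1],[[0,0,0],[0,0,-0.119],1],[[0,0,0],[0,0,-0.119],1],[[0,0,0],[0,0,-0.119],1],[[0,0,0],[0,0,-0.119],1],[[0,0,0],[0,0,-0.119],1]]'
python3 - <<'E'
from h import *
go(366,288,130,82)
m=optics.camera_model('wrist');im=optics.get_image('wrist');cv2.imwrite('pics/w1.png',im[:,:,::-1]);print(np.round(m['cam_to_world'],3).tolist())
E
```

```text
t: 1.15
tool_pos: [0.3656, 0.2888, 0.1311]
tool_rot: [-2.222, -2.221, 0.0]
contact_force: [0.6, -0.3, 0.3]
opening: 0.0851
grip_force: 0.0
t: 2.15
tool_pos: [0.3667, 0.2879, 0.1314]
tool_rot: [-0.215, -3.134, 0.0]
contact_force: [-0.2, -0.2, 0.5]
opening: 0.0851
grip_force: 0.0
t 2.1 tcp [366.7 287.9 131.4] yaw 82.2 tilt 0.03 shift [0.7 0.  1.4] turn [np.float64(0.003), np.float64(-3.139)] grip 0.0 open 0.0851 q6 -0.93
[[0.136, -0.94, -0.312, 0.287], [0.991, 0.129, 0.043, 0.299], [0.0, -0.315, 0.949, 0.274], [0.0, 0.0, 0.0, 1.0]]
```

View pics/w1.png

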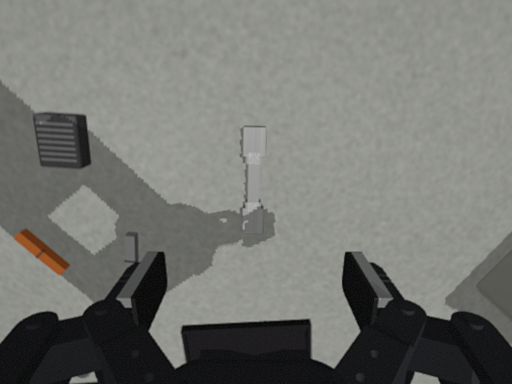

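The wrist view shows the dog-bone upright in the image. Its far tab is centred near (255,127) at its end and its near end is near (253,236), partly in the gripper's shadow.

```bash
python3 - <<'E'
from h import *
m=optics.camera_model('wrist');p=cast(m,[(255,127),(253,236),(253.5,185)],.010)*1000
d=p[0]-p[1];print(p,np.hypot(*d),np.degrees(np.arctan2(d[1],d[0])))
im=cv2.imread('pics/w1.png').max(2)
for r in(140,175,185,215,225,235,240):print(r,im[r,234:276].tolist())
E
```

```text
[[315.15256273 295.34075458]
 [416.05852179 279.99462201]
 [365.85877546 287.23251204]] 102.0662351571042 171.35252068239075
140 [146, 145, 145, 146, 148, 135, 104, 102, 108, 138, 162, 161, 161, 158, 158, 160, 159, 159, 160, 161, 158, 155, 157, 160, 157, 158, 163, 165, 164, 161, 161, 148, 134, 148, 149, 149, 150, 153, 154, 156, 156, 155]
175 [148, 150, 151, 151, 151, 151, 149, 147, 149, 148, 138, 104, 103, 117, 142, 157, 155, 155, 155, 154, 156, 155, 155, 154, 155, 152, 146, 146, 150, 152, 153, 154, 153, 151, 148, 146, 145, 144, 146, 148, 149, 149]
185 [152, 151, 152, 153, 154, 153, 154, 154, 156, 157, 145, 110, 107, 123, 148, 154, 154, 153, 153, 152, 153, 152, 154, 155, 152, 151, 150, 150, 152, 151, 152, 150, 148, 147, 145, 146, 146, 145, 146, 146, 147, 146]
215 [102, 100, 101, 101, 102, 99, 99, 94, 107, 134, 133, 124, 109, 108, 109, 108, 107, 110, 110, 107, 106, 110, 108, 107, 114, 113, 110, 111, 107, 100, 99, 103, 104, 105, 106, 106, 106, 107, 108, 106, 126, 152]
225 [103, 103, 103, 103, 103, 101, 104, 102, 127, 155, 139, 109, 107, 106, 108, 108, 109, 108, 108, 104, 106, 108, 107, 108, 112, 111, 111, 110, 105, 96, 103, 104, 103, 103, 103, 101, 102, 103, 102, 121, 145, 148]
235 [104, 106, 105, 104, 105, 104, 106, 107, 111, 110, 108, 108, 109, 106, 105, 105, 106, 104, 107, 105, 105, 105, 102, 103, 105, 103, 104, 103, 104, 104, 105, 106, 107, 109, 109, 106, 108, 105, 104, 108, 125, 148]
240 [104, 102, 104, 102, 115, 132, 138, 149, 140, 105, 102, 106, 106, 105, 103, 102, 104, 104, 105, 105, 106, 106, 104, 102, 102, 98, 100, 103, 102, 102, 101, 115, 136, 142, 144, 145, 144, 143, 144, 145, 147, 150]
```

```bash

python3 -m pendant '[[[0.5,0,25],[0,0,0],0.5],[[0,0,30],[0,0,0.01],0.5],[[0,0,30],[0,0,0],0.5],[[0,0,25],[0,0,0],0.5],[[0,0,12],[0,0,0],0.5],[[0,0,6],[0,0,0],0.5],[[0,0,0],[0,0,0],0],[[0,0,0],[0,0,0],0],[[0,0,0],[0,0,0],0],[[0,0,0],[0,0,0],0],[[0,0,0],[0,0,0],0],[[0,0,0],[0,0,0],0]]' 60
python3 - <<'E'
from h import *
go(0,0,0)
E
```

```text
t: 3.2
tool_pos: [0.3676, 0.2887, 0.0051]
tool_rot: [0.24, 3.13, 0.003]
contact_force: [0.7, -0.5, 4.4]
opening: 0.0076
grip_force: 59.2
t 3.2 tcp [367.6 288.7   5.1] yaw 81.2 tilt 0.16 shift [ 319.3 -341.4    3.8] turn None grip 59.2 open 0.0076 q6 -0.91
```

```bash

python3 -m pendant '[[[0,0,-15],[0,0,0],0],[[0,0,-20],[0,0,0.12],0],[[0,0,-25],[0,0,0.12],0],[[0,0,-25],[0,0,0.12],0],[[0,0,-25],[0,0,0.12],0],[[0,0,0],[0,0,0.12],0],[[0,0,0],[0,0,0.12],0],[[0,0,0],[0,0,0.12],0],[[0,0,0],[0,0,0.12],0],[[0,0,0],[0,0,0.12],0],[[0,0,0],[0,0,0.12],0],[[0,0,0],[0,0,0.12],0]]'
python3 - <<'E'
from h import *
go(631,-232,100,-8.3)
E
```

```text
t: 4.2
tool_pos: [0.3663, 0.288, 0.1136]
tool_rot: [-2.117, -2.321, 0.0]
contact_force: [-0.2, -0.9, -1.6]
opening: 0.0073
grip_force: 58.7
t 4.2 tcp [366.3 288.  113.6] yaw 5.3 tilt 0.01 shift [-542.1  215.9   13.6] turn [np.float64(0.237), np.float64(-2.905)] grip 58.7 open 0.0073 q6 0.41
```

```bash

python3 -m pendant '[[[-33.9,13.5,0],[0,0,0],0],[[-33.9,13.5,0],[0,0,0],0],[[-33.9,13.5,0],[0,0,0],0],[[-33.9,13.5,0],[0,0,0],0],[[-33.9,13.5,0],[0,0,0],0],[[-33.9,13.5,0],[0,0,0],0],[[-33.9,13.5,0],[0,0,0],0],[[-33.9,13.5,0],[0,0,0],0],[[-33.9,13.5,0],[0,0,0],0],[[-33.9,13.5,0],[0,0,0],0],[[-33.9,13.5,0],[0,0,0],0],[[-33.9,13.5,0],[0,0,0],0]]'
python3 -m pendant '[[[-33.9,13.5,0],[0,0,0],0],[[-33.9,13.5,0],[0,0,0],0],[[-33.9,13.5,0],[0,0,0],0],[[-33.9,13.5,0],[0,0,0],0],[[0,0,0],[0,0,0.12],0],[[0,0,0],[0,0,0.12],0],[[0,0,0],[0,0,0],0]]'
python3 - <<'E'
from h import *
go(631,-232,9.5,-8.3)
m=optics.camera_model('wrist');im=optics.get_image('wrist');cv2.imwrite('pics/w2.png',im[:,:,::-1])
# tray corner by blackness
for n in('scene','side'):cv2.imwrite(f'pics/{n}2.png',optics.get_image(n)[:,:,::-1])
E
```

```text
t: 5.2
tool_pos: [0.5679, -0.1027, 0.1136]
tool_rot: [-2.11, -2.327, -0.0]
contact_force: [0.8, 1.4, -1.0]
opening: 0.0075
grip_force: 58.8
t: 5.78
tool_pos: [0.6343, -0.2313, 0.1131]
tool_rot: [-2.376, -2.054, 0.001]
contact_force: [-0.3, 0.6, -0.9]
opening: 0.0071
grip_force: 58.8
t 5.8 tcp [ 634.3 -231.3  113.1] yaw -8.3 tilt 0.06 shift [ -1.2  -3.1 103.6] turn [np.float64(-0.0), np.float64(3.141)] grip 58.8 open 0.0071 q6 -0.31
```

View pics/w2.png

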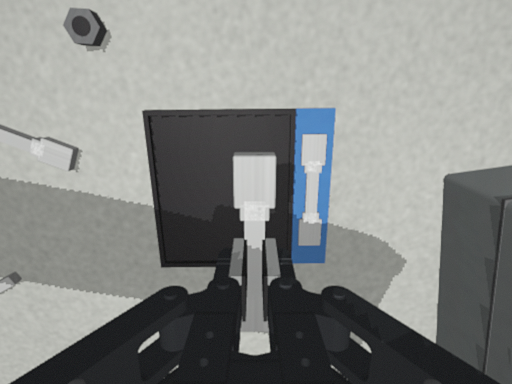

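Held dog-bone over the dog-bone tray; tray rim corners at (145,111), (295,109), (293,263) and (161,267). The other dog-bone shows at left, with its end at (75,160).

```bash
python3 - <<'E'
from h import *
m=optics.camera_model('wrist');p=cast(m,[(145,111),(295,109),(293,263),(161,267)],.009)*1000
print(p.round(1),p.mean(0));
for a,b in((0,3),(1,2),(0,1),(3,2)):d=p[a]-p[b];print(np.hypot(*d),np.degrees(np.arctan2(d[1],d[0])))
print(cast(m,[(255,153)],.12)*1000, cast(m,[(75,160)],.01)*1000)
E
```

```text
[[ 559.1 -152.9]
 [ 675.2 -167.6]
 [ 660.1 -303.5]
 [ 539.1 -290.8]] [ 608.38487393 -228.71985109]
139.3023603038995 81.72138399519778
136.69382328306992 83.66859469590874
116.99732065126491 172.78146404444075
121.71871919048634 174.00594473703003
[[ 642.16132653 -176.48490861]] [[ 493.23875175 -182.77138396]]
```

```bash

python3 -m pendant '[[[-0.5,-4.8,20],[0,0,-0.005],0],[[0,0,30],[0,0,0],0],[[0,0,25],[0,0,0],0],[[0,0,15],[0,0,0],0],[[0,0,8],[0,0,0],0],[[0,0,5],[0,0,0],0],[[0,0,0],[0,0,0],0],[[0,0,0],[0,0,0],0]]'
python3 - <<'E'
from h import *
go(629.5,-231.5,9.5)
E
```

```text
t: 6.6
tool_pos: [0.6307, -0.2308, 0.0121]
tool_rot: [2.366, 2.063, 0.001]
contact_force: [-0.4, -0.2, -1.0]
opening: 0.0074
grip_force: 58.8
t 6.6 tcp [ 630.7 -230.8   12.1] yaw -7.8 tilt 0.13 shift [-0.9 -1.1  2.6] turn None grip 58.8 open 0.0074 q6 -0.33
```

```bash

python3 -m pendant '[[[0,0,2.5],[0,0,0],0],[[0,0,0],[0,0,0],0.22],[[0,0,0],[0,0,0],0.22],[[0,0,0],[0,0,0],0.22],[[0,0,-8],[0,0,0],0.22],[[0,0,-25],[0,0,0],0.22],[[0,0,-30],[0,0,0],0.22],[[0,0,-30],[0,0,0],0.22],[[0,0,-27],[0,0,0],0.6]]'
python3 - <<'E'
from h import *
p=cast(optics.camera_model('side'),[(306.5,158.5),(332,183.4)],.01)*1000
d=p[0]-p[1];a=np.degrees(np.arctan2(d[1],d[0]));c=p.mean(0);print(p,a,np.hypot(*d));go(*c,130,a+90)
E
```

```text
t: 7.35
tool_pos: [0.63, -0.2306, 0.131]
tool_rot: [2.367, 2.063, 0.001]
contact_force: [0.1, 0.3, -0.1]
opening: 0.0297
grip_force: 0.0
[[ 483.28241485 -176.13062114]
 [ 402.71649438 -129.0660333 ]] -30.292399905598856 93.30564275341166
t 7.3 tcp [ 630.  -230.6  131. ] yaw -7.9 tilt 0.09 shift [  51.7 -195.9    0.7] turn [np.float64(-1.179), np.float64(1.962)] grip 0.0 open 0.0297 q6 -0.32
```

```bash

python3 -m pendant '[[[8.6,-32.6,0],[0,0,0],0.6],[[8.6,-32.6,0],[0,0,0],0.6],[[8.6,-32.6,0],[0,0,0],0.6],[[8.6,-32.6,0],[0,0,0],0.6],[[8.6,-32.6,0],[0,0,0],0.6],[[8.6,-32.6,0],[0,0,0],0.6]]'
python3 -m pendant '[[[0,0,0],[0,0,-0.118],0.6],[[0,0,0],[0,0,-0.118],0.6],[[0,0,0],[0,0,-0.118],0.6],[[0,0,0],[0,0,-0.118],0.6],[[0,0,0],[0,0,-0.118],0.6],[[0,0,0],[0,0,-0.118],0.6],[[0,0,0],[0,0,-0.118],0.6],[[0,0,0],[0,0,-0.118],0.6],[[0,0,0],[0,0,-0.118],0.6],[[0,0,0],[0,0,-0.118],0.6],[[0,0,0],[0,0,0],0.6]]'
python3 - <<'E'
from h import *
go(445,-154,130,59.7)
im=optics.get_image('wrist');cv2.imwrite('pics/w3.png',im[:,:,::-1])
E
```

```text
t: 7.85
tool_pos: [0.4417, -0.152, 0.1288]
tool_rot: [2.368, 2.064, 0.0]
contact_force: [-0.4, 0.3, -0.5]
opening: 0.0515
grip_force: 0.0
t: 8.77
tool_pos: [0.4432, -0.1527, 0.1291]
tool_rot: [0.816, 3.032, -0.0]
contact_force: [-0.2, 0.9, 0.6]
opening: 0.0512
grip_force: 0.0
t 8.8 tcp [ 443.2 -152.7  129.1] yaw 59.9 tilt 0.07 shift [-2.2 -0.2 -0.9] turn [np.float64(0.003), np.float64(-3.139)] grip 0.0 open 0.0512 q6 -1.54
```

View pics/w3.png

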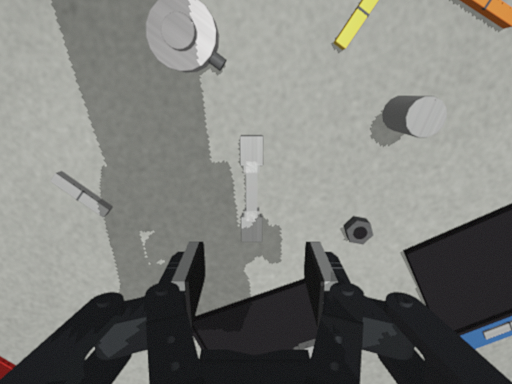

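Second dog-bone runs from (251,136) to (251,241). Slug top is centred at (427,117), bar2 at (84,193) with ends (60,175) and (109,211), and the nut at (358,230).

```bash
python3 - <<'E'
from h import *
m=optics.camera_model('wrist');p=cast(m,[(251.7,136),(251,241)],.01)*1000
d=p[0]-p[1];a=np.degrees(np.arctan2(d[1],d[0]));c=p.mean(0);print(c,a,np.hypot(*d));go(*c,4,a+90)
print('slug',cast(m,[(427,117)],.045)*1000,'nut',cast(m,[(358,230)],.012)*1000)
p=cast(m,[(60,175),(109,211)],.01)*1000;d=p[0]-p[1];print('bar2',p.mean(0),np.hypot(*d),np.degrees(np.arctan2(d[1],d[0])))
E
```

```text
[ 445.99043637 -157.34484748] 149.10632742898227 98.90065459413442
t 8.8 tcp [ 443.2 -152.7  129. ] yaw 59.6 tilt 0.07 shift [ -4.7  -2.6 125. ] turn [np.float64(-3.133), np.float64(0.009)] grip 0.0 open 0.0511 q6 -1.53
slug [[451.61651653 -13.49591126]] nut [[528.09433476 -90.55107889]]
bar2 [ 371.85483185 -287.318276  ] 51.14780573958146 -162.23305420709443
```

```bash

python3 -m pendant '[[[-4.5,-2.5,25],[0,0,0.01],0.5],[[0,0,30],[0,0,0],0.5],[[0,0,30],[0,0,0],0.5],[[0,0,22],[0,0,0],0.5],[[0,0,12],[0,0,0],0.5],[[0,0,6],[0,0,0],0.5],[[0,0,0],[0,0,0],0],[[0,0,0],[0,0,0],0],[[0,0,0],[0,0,0],0],[[0,0,0],[0,0,0],0],[[0,0,0],[0,0,0],0],[[0,0,0],[0,0,0],0]]' 60
python3 -m pendant '[[[0,0,-15],[0,0,0],0],[[0,0,-20],[0,0,0.12],0],[[0,0,-25],[0,0,0.12],0],[[0,0,-25],[0,0,0.12],0],[[0,0,-25],[0,0,0.12],0],[[0,0,0],[0,0,0.12],0],[[0,0,0],[0,0,0.12],0],[[0,0,0],[0,0,0.12],0],[[0,0,0],[0,0,0.12],0],[[0,0,0],[0,0,0.12],0],[[0,0,0],[0,0,0.1],0],[[0,0,0],[0,0,0],0]]'
python3 - <<'E'
from h import *
go(585.5,-225.5,110,-7.8)
E
```

```text
t: 9.82
tool_pos: [0.4468, -0.1576, 0.0048]
tool_rot: [0.834, 3.026, -0.001]
contact_force: [-0.9, 0.0, 5.5]
opening: 0.0076
grip_force: 59.4
t: 10.82
tool_pos: [0.4453, -0.1568, 0.1128]
tool_rot: [-2.38, -2.05, 0.0]
contact_force: [-0.1, 0.4, -1.1]
opening: 0.0076
grip_force: 58.8
t 10.8 tcp [ 445.3 -156.8  112.8] yaw -8.5 tilt 0.04 shift [-47.2 148.9   2.7] turn [np.float64(-0.013), np.float64(3.129)] grip 58.8 open 0.0076 q6 -0.35
```

```bash

python3 -m pendant '[[[-9.4,29.8,0],[0,0,-0.013],0],[[-9.4,29.8,0],[0,0,0],0],[[-9.4,29.8,0],[0,0,0],0],[[-9.4,29.8,0],[0,0,0],0],[[-9.4,29.8,0],[0,0,0],0],[[0,0,0],[0,0,0],0],[[0,0,25],[0,0,0],0],[[0,0,30],[0,0,0],0],[[0,0,25],[0,0,0],0],[[0,0,15],[0,0,0],0],[[0,0,5],[0,0,0],0],[[0,0,0],[0,0,0],0]]'
python3 - <<'E'
from h import *
go(585.5,-225.5,9.5,-7.8)
E
```

```text
t: 11.82
tool_pos: [0.5855, -0.2231, 0.0116]
tool_rot: [-2.362, -2.067, 0.002]
contact_force: [-0.4, 1.6, -0.8]
opening: 0.0072
grip_force: 59.0
t 11.8 tcp [ 585.5 -223.1   11.6] yaw -7.6 tilt 0.19 shift [-2.3  0.4  2.1] turn [np.float64(0.003), np.float64(-3.139)] grip 59.0 open 0.0072 q6 -0.35
```

```bash

python3 -m pendant '[[[0,0,2],[0,0,0],0],[[0,0,0],[0,0,0],0.22],[[0,0,0],[0,0,0],0.22],[[0,0,0],[0,0,0],0.22],[[0,0,-8],[0,0,0],0.22],[[0,0,-25],[0,0,0],0.22],[[0,0,-30],[0,0,0],0.22],[[0,0,-30],[0,0,0],0.22],[[0,0,-25],[0,0,0],0.5],[[0,0,0],[0,0,0],0.5]]'
python3 - <<'E'
from h import *
go(372,-288,130,-72.2)
cv2.imwrite('pics/w4.png',optics.get_image('wrist')[:,:,::-1])
E
```

```text
t: 12.65
tool_pos: [0.5908, -0.2259, 0.1382]
tool_rot: [2.355, 2.06, 0.008]
contact_force: [0.3, -0.3, 1.5]
opening: 0.0416
grip_force: 0.0
t 12.7 tcp [ 590.8 -225.9  138.2] yaw -7.7 tilt 0.77 shift [ -90.7 -208.7    6. ] turn [np.float64(1.126), np.float64(-2.015)] grip 0.0 open 0.0416 q6 -0.35
```

View pics/w4.png

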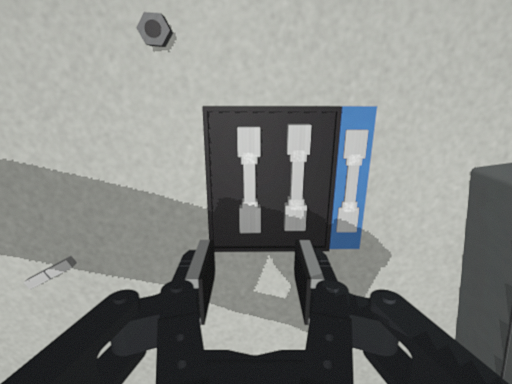

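Both dog-bones lie side by side inside the tray, at (249,180) and (297,178). Next is bar2.

```bash

python3 -m pendant '[[[-15,-34.8,1],[0,0,0],0.5],[[-15,-34.8,1],[0,0,0],0.5],[[-15,-34.8,1],[0,0,0],0.5],[[-15,-34.8,1],[0,0,0],0.5],[[-15,-34.8,1],[0,0,0],0.5],[[-15,-34.8,1],[0,0,0],0.5],[[0,0,0],[0,0,0.113],0.5],[[0,0,0],[0,0,0.113],0.5],[[0,0,0],[0,0,0.113],0.5],[[0,0,0],[0,0,0.113],0.5],[[0,0,0],[0,0,0.113],0.5],[[0,0,0],[0,0,0.113],0.5]]'
python3 -m pendant '[[[0,0,0],[0,0,0.113],0.5],[[0,0,0],[0,0,0.113],0.5],[[0,0,0],[0,0,0.113],0.5],[[0,0,0],[0,0,0.113],0.5],[[0,0,0],[0,0,0],0.5]]'
python3 - <<'E'
from h import *
go(372,-288,130,-72.2)
cv2.imwrite('pics/w5.png',optics.get_image('wrist')[:,:,::-1])
E
```

```text
t: 13.7
tool_pos: [0.3672, -0.2846, 0.1223]
tool_rot: [-2.92, -1.155, 0.001]
contact_force: [0.3, 0.1, 0.1]
opening: 0.0424
grip_force: 0.0
t: 14.12
tool_pos: [0.3674, -0.2846, 0.1224]
tool_rot: [-3.104, -0.477, 0.001]
contact_force: [-0.3, 0.3, 0.1]
opening: 0.0422
grip_force: 0.0
t 14.1 tcp [ 367.4 -284.6  122.4] yaw -72.5 tilt 0.09 shift [ 3.4  4.6 -7.6] turn [np.float64(-0.006), np.float64(3.136)] grip 0.0 open 0.0422 q6 0.45
```

View pics/w5.png

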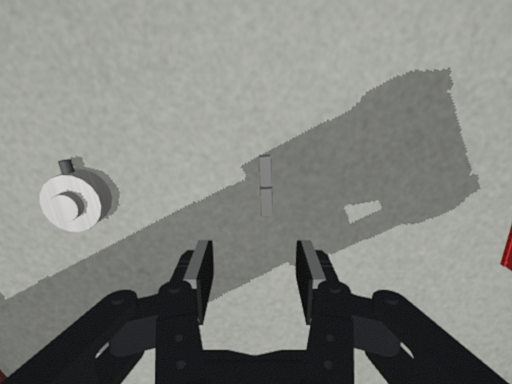

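Bar2 shows its notch at (265.5,187.5), with ends at (264.5,155) and (266.5,217).

```bash
python3 - <<'E'
from h import *
m=optics.camera_model('wrist');p=cast(m,[(264.7,155),(266.3,217)],.01)*1000
d=p[0]-p[1];a=np.degrees(np.arctan2(d[1],d[0]));c=p.mean(0);print(c,a,np.hypot(*d));go(*c,4,a+90)
E
```

```text
[ 372.04903884 -293.66472435] 19.80396731033634 56.483025580400984
t 14.2 tcp [ 367.4 -284.7  122.5] yaw -72.3 tilt 0.08 shift [  1.7  10.1 118.4] turn [np.float64(3.105), np.float64(-0.037)] grip 0.0 open 0.0428 q6 0.44
```

```bash

python3 -m pendant '[[[2,10,20],[0,0,-0.037],0.5],[[0,0,30],[0,0,0],0.5],[[0,0,25],[0,0,0],0.5],[[0,0,25],[0,0,0],0.5],[[0,0,12],[0,0,0],0.5],[[0,0,6],[0,0,0],0.5],[[0,0,0],[0,0,0],0],[[0,0,0],[0,0,0],0],[[0,0,0],[0,0,0],0],[[0,0,0],[0,0,0],0],[[0,0,0],[0,0,0],0],[[0,0,0],[0,0,0],0]]' 60
python3 -m pendant '[[[0,0,-15],[0,0,0],0],[[0,0,-20],[0,0,-0.12],0],[[0,0,-25],[0,0,-0.12],0],[[0,0,-25],[0,0,-0.12],0],[[0,0,-25],[0,0,-0.12],0],[[0,0,0],[0,0,-0.12],0],[[0,0,0],[0,0,-0.12],0],[[0,0,0],[0,0,-0.12],0],[[0,0,0],[0,0,-0.12],0],[[0,0,0],[0,0,-0.12],0],[[0,0,0],[0,0,-0.11],0],[[0,0,0],[0,0,0],0]]'
python3 - <<'E'
from h import *
go(660,7.2,110,-2)
E
```

```text
t: 15.17
tool_pos: [0.3736, -0.2949, 0.0065]
tool_rot: [3.093, 0.537, 0.002]
contact_force: [0.3, -0.0, 3.7]
opening: 0.0072
grip_force: 59.2
t: 16.17
tool_pos: [0.3727, -0.294, 0.1153]
tool_rot: [2.26, 2.182, -0.0]
contact_force: [-0.2, -0.1, -1.4]
opening: 0.0073
grip_force: 58.7
t 16.2 tcp [ 372.7 -294.   115.3] yaw -2.0 tilt 0.01 shift [311.1 276.5   5.3] turn [np.float64(-0.0), np.float64(3.141)] grip 58.7 open 0.0073 q6 -0.79
```

11 rows of (28.3, 25.1), then a look at the tray.

```bash

python3 -m pendant '[[[28.3,25.1,0],[0,0,0],0],[[28.3,25.1,0],[0,0,0],0],[[28.3,25.1,0],[0,0,0],0],[[28.3,25.1,0],[0,0,0],0],[[28.3,25.1,0],[0,0,0],0],[[28.3,25.1,0],[0,0,0],0],[[28.3,25.1,0],[0,0,0],0],[[28.3,25.1,0],[0,0,0],0],[[28.3,25.1,0],[0,0,0],0],[[28.3,25.1,0],[0,0,0],0],[[28.3,25.1,0],[0,0,0],0],[[0,0,0],[0,0,0],0]]'
python3 - <<'E'
from h import *
go(660,7.2,11.5,-2)
cv2.imwrite('pics/w6.png',optics.get_image('wrist')[:,:,::-1])
E
```

```text
t: 17.17
tool_pos: [0.6635, 0.0115, 0.1152]
tool_rot: [2.26, 2.182, 0.005]
contact_force: [-1.0, -0.6, -0.3]
opening: 0.007
grip_force: 58.8
t 17.2 tcp [663.5  11.5 115.2] yaw -2.0 tilt 0.18 shift [ -4.6  -3.6 103.7] turn [np.float64(-0.001), np.float64(3.141)] grip 58.8 open 0.007 q6 -0.06
```

View pics/w6.png

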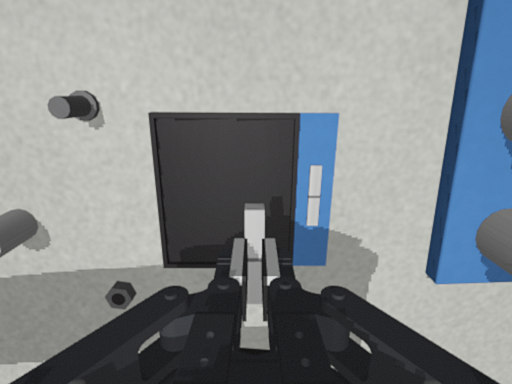

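Bar held over the bar tray. The rim spans (150,113) to (300,268), as expected. The pin at (60,106) and the nut at (120,295) are clear. Lowering and releasing.

```bash

python3 -m pendant '[[[-3.5,-3.6,25],[0,0,0],0],[[0,0,30],[0,0,0],0],[[0,0,25],[0,0,0],0],[[0,0,15],[0,0,0],0],[[0,0,6],[0,0,0],0],[[0,0,2.7],[0,0,0],0],[[0,0,0],[0,0,0],0],[[0,0,0],[0,0,0],0]]'
python3 -m pendant '[[[0,0,0],[0,0,0],0.22],[[0,0,0],[0,0,0],0.22],[[0,0,0],[0,0,0],0.22],[[0,0,-8],[0,0,0],0.22],[[0,0,-25],[0,0,0],0.22],[[0,0,-30],[0,0,0],0.22],[[0,0,-30],[0,0,0],0.22],[[0,0,-25],[0,0,0],0.5],[[0,0,0],[0,0,0],0.5]]'
python3 - <<'E'
from h import *
go(428,155,130,75)
E
```

```text
t: 17.88
tool_pos: [0.6578, 0.0031, 0.0133]
tool_rot: [2.261, 2.178, 0.003]
contact_force: [-0.6, 0.1, -0.9]
opening: 0.0068
grip_force: 58.8
t: 18.63
tool_pos: [0.6608, 0.0031, 0.1383]
tool_rot: [2.255, 2.173, 0.013]
contact_force: [1.0, -0.4, 0.9]
opening: 0.0418
grip_force: 0.0
t 18.6 tcp [660.8   3.1 138.3] yaw -2.1 tilt 0.74 shift [ 143.2 -238.3    5.1] turn [np.float64(-1.346), np.float64(1.796)] grip 0.0 open 0.0418 q6 -0.07
```

```bash

python3 -m pendant '[[[17.9,-29.8,0],[0,0,0],0.5],[[17.9,-29.8,0],[0,0,0],0.5],[[17.9,-29.8,0],[0,0,0],0.5],[[17.9,-29.8,0],[0,0,0],0.5],[[17.9,-29.8,0],[0,0,0],0.5],[[17.9,-29.8,0],[0,0,0],0.5],[[17.9,-29.8,0],[0,0,0],0.5],[[17.9,-29.8,0],[0,0,0],0.5]]'
python3 -m pendant '[[[0,0,0],[0,0,-0.122],0.5],[[0,0,0],[0,0,-0.122],0.5],[[0,0,0],[0,0,-0.122],0.5],[[0,0,0],[0,0,-0.122],0.5],[[0,0,0],[0,0,-0.122],0.5],[[0,0,0],[0,0,-0.122],0.5],[[0,0,0],[0,0,-0.122],0.5],[[0,0,0],[0,0,-0.122],0.5],[[0,0,0],[0,0,-0.122],0.5],[[0,0,0],[0,0,-0.122],0.5],[[0,0,0],[0,0,-0.122],0.5],[[0,0,0],[0,0,0],0.5]]'
python3 - <<'E'
from h import *
go(428,155,130,75)
cv2.imwrite('pics/w7.png',optics.get_image('wrist')[:,:,::-1])
E
```

```text
t: 19.3
tool_pos: [0.4219, 0.156, 0.1295]
tool_rot: [-2.263, -2.179, -0.0]
contact_force: [-0.0, 0.1, 0.3]
opening: 0.0428
grip_force: 0.0
t: 20.3
tool_pos: [0.4234, 0.1554, 0.1296]
tool_rot: [0.413, 3.114, 0.0]
contact_force: [0.1, 0.7, 0.8]
opening: 0.0428
grip_force: 0.0
t 20.3 tcp [423.4 155.4 129.6] yaw 74.9 tilt 0.0 shift [-4.5  0.9 -0.4] turn [np.float64(-0.002), np.float64(3.14)] grip 0.0 open 0.0428 q6 -1.12
```

View pics/w7.png

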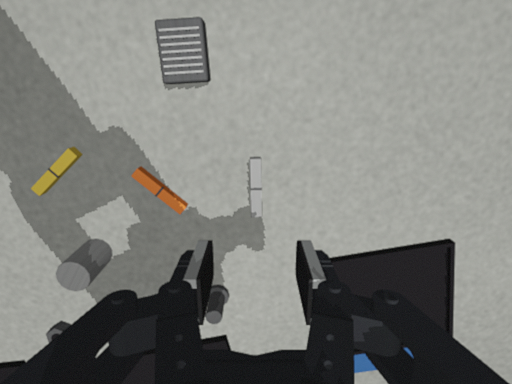

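Bar1 has its notch at (256,188), with ends at (255.5,157) and (257.5,216). The orange look-alike at (160,190) and the pin at (217,303) are clear of the fingers.

```bash
python3 - <<'E'
from h import *
m=optics.camera_model('wrist');p=cast(m,[(255.7,157),(257.3,217)],.01)*1000
d=p[0]-p[1];a=np.degrees(np.arctan2(d[1],d[0]));c=p.mean(0);print(c,a,np.hypot(*d));go(*c,4,a+90)
print('notch',cast(m,[(256,188)],.01)*1000,'slug',cast(m,[(74,272)],.045)*1000,'orange end',cast(m,[(186,210)],.01)*1000,cast(m,[(217,315)],.02)*1000)
E
```

```text
[425.47045883 156.90655377] 166.24071376624926 56.35486613325779
t 20.4 tcp [423.5 155.3 129.6] yaw 74.6 tilt 0.01 shift [ -1.5   2.  125.6] turn [np.float64(3.113), np.float64(-0.028)] grip 0.0 open 0.0426 q6 -1.12
notch [[425.37414228 156.44404025]] slug [[446.05806182 -10.54827126]] orange end [[428.76729829  88.88026824]] [[540.3192983   84.65260754]]
```

```bash

python3 -m pendant '[[[-1.5,2,25],[0,0,-0.02],0.5],[[0,0,30],[0,0,0],0.5],[[0,0,30],[0,0,0],0.5],[[0,0,22],[0,0,0],0.5],[[0,0,12],[0,0,0],0.5],[[0,0,6.5],[0,0,0],0.5],[[0,0,0],[0,0,0],0],[[0,0,0],[0,0,0],0],[[0,0,0],[0,0,0],0],[[0,0,0],[0,0,0],0],[[0,0,0],[0,0,0],0],[[0,0,0],[0,0,0],0]]' 60
python3 -m pendant '[[[0,0,-15],[0,0,0],0],[[0,0,-20],[0,0,0.123],0],[[0,0,-25],[0,0,0.123],0],[[0,0,-25],[0,0,0.123],0],[[0,0,-25],[0,0,0.123],0],[[0,0,0],[0,0,0.123],0],[[0,0,0],[0,0,0.123],0],[[0,0,0],[0,0,0.123],0],[[0,0,0],[0,0,0.123],0],[[0,0,0],[0,0,0.123],0],[[0,0,0],[0,0,0.123],0],[[0,0,0],[0,0,0.123],0]]'
python3 - <<'E'
from h import *
go(616,8,113,-2)
E
```

```text
t: 21.35
tool_pos: [0.4268, 0.1571, 0.0054]
tool_rot: [0.385, 3.115, 0.001]
contact_force: [-0.6, -0.2, 4.4]
opening: 0.0072
grip_force: 59.2
t: 22.35
tool_pos: [0.4254, 0.1568, 0.114]
tool_rot: [2.259, 2.183, 0.0]
contact_force: [-0.4, 0.7, -0.3]
opening: 0.0073
grip_force: 58.7
t 22.4 tcp [425.4 156.8 114. ] yaw -2.0 tilt 0.0 shift [-142.2  195.6    1. ] turn [np.float64(0.001), np.float64(-3.141)] grip 58.7 open 0.0073 q6 0.22
```

```bash

python3 -m pendant '[[[-20.3,27.9,0],[0,0,0],0],[[-20.3,27.9,0],[0,0,0],0],[[-20.3,27.9,0],[0,0,0],0],[[-20.3,27.9,0],[0,0,0],0],[[-20.3,27.9,0],[0,0,0],0],[[-20.3,27.9,0],[0,0,0],0],[[-20.3,27.9,0],[0,0,0],0],[[0,0,0],[0,0,0],0],[[0,0,20],[0,0,0],0],[[0,0,20],[0,0,0],0],[[0,0,0],[0,0,0],0]]'
python3 -m pendant '[[[0,0,25],[0,0,0],0],[[0,0,20],[0,0,0],0],[[0,0,10],[0,0,0],0],[[0,0,6],[0,0,0],0],[[0,0,2],[0,0,0],0],[[0,0,0],[0,0,0],0],[[0,0,0],[0,0,0],0]]'
python3 - <<'E'
from h import *
go(616,8,9.8,-2)
E
```

```text
t: 23.27
tool_pos: [0.6133, 0.0097, 0.0693]
tool_rot: [-2.248, -2.185, 0.008]
contact_force: [-0.8, 0.9, -1.6]
opening: 0.0076
grip_force: 58.9
t: 23.85
tool_pos: [0.6177, 0.0094, 0.0124]
tool_rot: [2.251, 2.189, 0.002]
contact_force: [0.2, -0.9, -0.2]
opening: 0.0071
grip_force: 58.9
t 23.9 tcp [617.7   9.4  12.4] yaw -1.6 tilt 0.12 shift [-1.4 -1.7  2.6] turn [np.float64(0.007), np.float64(-3.135)] grip 58.9 open 0.0071 q6 -0.08
```

```bash

python3 -m pendant '[[[0,0,1.7],[0,0,0],0],[[0,0,0],[0,0,0],0.22],[[0,0,0],[0,0,0],0.22],[[0,0,0],[0,0,0],0.22],[[0,0,-8],[0,0,0],0.22],[[0,0,-25],[0,0,0],0.22],[[0,0,-30],[0,0,0],0.22],[[0,0,-30],[0,0,0],0.22],[[0,0,-25],[0,0,0],0.7],[[0,0,0],[0,0,0],0.7]]'
python3 - <<'E'
from h import *
go(449,-12,135,88)
cv2.imwrite('pics/w8.png',optics.get_image('wrist')[:,:,::-1])
E
```

```text
t: 24.68
tool_pos: [0.621, 0.009, 0.1356]
tool_rot: [2.245, 2.184, 0.013]
contact_force: [1.0, -1.1, 1.3]
opening: 0.042
grip_force: 0.0
t 24.7 tcp [621.    9.  135.6] yaw -1.6 tilt 0.72 shift [ -25.8 -171.4   -1.5] turn [np.float64(-1.564), np.float64(1.578)] grip 0.0 open 0.042 q6 -0.08
```

View pics/w8.png

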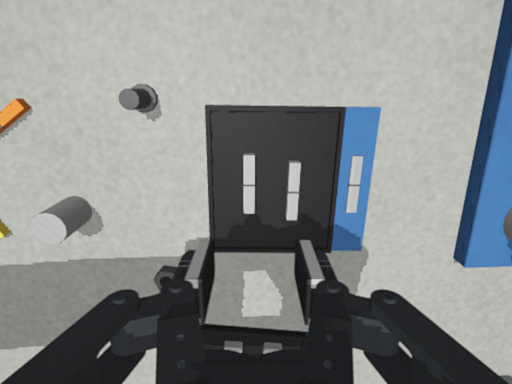

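Both bars lie side by side in the bar tray, at (249,184) and (293,191). The nut and pin are untouched. Next is the slug.

```bash

python3 -m pendant '[[[-5,-34,0],[0,0,0],0.7],[[-5,-34,0],[0,0,0],0.7],[[-5,-34,0],[0,0,0],0.7],[[-5,-34,0],[0,0,0],0.7],[[-5,-34,0],[0,0,0],0.7],[[0,0,0],[0,0,-0.12],0.7],[[0,0,0],[0,0,-0.12],0.7],[[0,0,0],[0,0,-0.12],0.7],[[0,0,0],[0,0,-0.12],0.7],[[0,0,0],[0,0,-0.12],0.7],[[0,0,0],[0,0,-0.12],0.7],[[0,0,0],[0,0,-0.12],0.7]]'
python3 -m pendant '[[[0,0,0],[0,0,-0.12],0.7],[[0,0,0],[0,0,-0.12],0.7],[[0,0,0],[0,0,-0.12],0.7],[[0,0,0],[0,0,-0.12],0.7],[[0,0,0],[0,0,-0.12],0.7],[[0,0,0],[0,0,-0.12],0.7],[[0,0,0],[0,0,0],0.7]]'
python3 - <<'E'
from h import *
go(449,-12,135,88)
cv2.imwrite('pics/w9.png',optics.get_image('wrist')[:,:,::-1])
E
```

```text
t: 25.73
tool_pos: [0.4452, -0.0107, 0.1261]
tool_rot: [-1.154, -2.92, 0.001]
contact_force: [0.1, 0.5, 0.3]
opening: 0.0598
grip_force: 0.0
t: 26.32
tool_pos: [0.4453, -0.0107, 0.1262]
tool_rot: [-0.058, -3.139, -0.001]
contact_force: [0.2, -0.4, -0.3]
opening: 0.0599
grip_force: 0.0
t 26.3 tcp [445.3 -10.7 126.2] yaw 87.9 tilt 0.12 shift [-3.7 -1.2 -8.8] turn [np.float64(-0.002), np.float64(3.14)] grip 0.0 open 0.0599 q6 -1.73
```

View pics/w9.png

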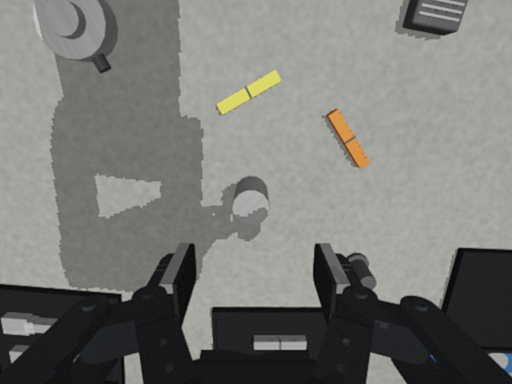

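Slug top disc is centred near (250.5,204), and everything else is clear of the fingers.

```bash
python3 - <<'E'
from h import *
m=optics.camera_model('wrist');c=cast(m,[(250.5,204)],.045)[0]*1000;print(c);go(*c,12)
E
```

```text
[447.68922638 -13.77837426]
t 26.4 tcp [445.4 -10.7 126.3] yaw 87.6 tilt 0.11 shift [ -2.6  -3.  114.3] turn None grip 0.0 open 0.0598 q6 -1.72
```

```bash

python3 -m pendant '[[[-2.6,-3,20],[0,0,0],0.7],[[0,0,30],[0,0,0],0.7],[[0,0,30],[0,0,0],0.7],[[0,0,20],[0,0,0],0.7],[[0,0,12],[0,0,0],0.7],[[0,0,2],[0,0,0],0.7],[[0,0,0],[0,0,0],0],[[0,0,0],[0,0,0],0],[[0,0,0],[0,0,0],0],[[0,0,0],[0,0,0],0],[[0,0,0],[0,0,0],0]]' 60
python3 -m pendant '[[[0,0,-10],[0,0,0],0],[[0,0,-20],[0,0,0],0],[[0,0,-25],[0,0,0],0],[[0,0,-25],[0,0,0],0],[[0,0,-20],[0,0,0],0],[[0,0,0],[0,0,0],0]]'
python3 - <<'E'
from h import *
go(580,251,112)
E
```

```text
t: 27.28
tool_pos: [0.4498, -0.0142, 0.0147]
tool_rot: [0.061, 3.138, -0.001]
contact_force: [0.5, -0.1, 2.4]
opening: 0.0284
grip_force: 59.2
t: 27.78
tool_pos: [0.4516, -0.0145, 0.1187]
tool_rot: [0.061, 3.132, -0.003]
contact_force: [0.2, -1.0, -1.5]
opening: 0.0286
grip_force: 59.4
t 27.8 tcp [451.6 -14.5 118.7] yaw 87.8 tilt 0.54 shift [-117.9  270.3    7.3] turn None grip 59.4 open 0.0286 q6 -1.73
```

```bash

python3 -m pendant '[[[-13.1,30,0],[0,0,0],0],[[-13.1,30,0],[0,0,0],0],[[-13.1,30,0],[0,0,0],0],[[-13.1,30,0],[0,0,0],0],[[-13.1,30,0],[0,0,0],0],[[-13.1,30,0],[0,0,0],0],[[-13.1,30,0],[0,0,0],0],[[-13.1,30,0],[0,0,0],0],[[-13.1,30,0],[0,0,0],0],[[0,0,0],[0,0,0],0],[[0,0,0],[0,0,0],0]]'
python3 -m pendant '[[[0,0,25],[0,0,0],0],[[0,0,30],[0,0,0],0],[[0,0,20],[0,0,0],0],[[0,0,10],[0,0,0],0],[[0,0,5],[0,0,0],0],[[0,0,0],[0,0,0],0],[[0,0,0],[0,0,0],0]]'
python3 - <<'E'
from h import *
go(580,251,18.5)
E
```

```text
t: 28.7
tool_pos: [0.5761, 0.2523, 0.1112]
tool_rot: [-0.057, -3.138, 0.002]
contact_force: [-0.3, -0.1, -2.6]
opening: 0.0284
grip_force: 60.1
t: 29.28
tool_pos: [0.5775, 0.2511, 0.0243]
tool_rot: [0.062, 3.14, 0.001]
contact_force: [-0.1, -0.5, -2.1]
opening: 0.0284
grip_force: 60.1
t 29.3 tcp [577.5 251.1  24.3] yaw 87.8 tilt 0.08 shift [-2.5  0.   5.8] turn None grip 60.1 open 0.0284 q6 -1.24
```

```bash

python3 -m pendant '[[[0,0,2.5],[0,0,0],0],[[0,0,2],[0,0,0],0],[[0,0,1],[0,0,0],0],[[0,0,0],[0,0,0],0],[[0,0,0],[0,0,0],0]]'
python3 -m pendant '[[[0,0,0],[0,0,0],0.4],[[0,0,0],[0,0,0],0.6],[[0,0,0],[0,0,0],0.6],[[0,0,0],[0,0,0],0.6],[[0,0,-10],[0,0,0],0.6],[[0,0,-20],[0,0,0],0.6],[[0,0,-25],[0,0,0],0.6],[[0,0,-30],[0,0,0],0.6],[[0,0,-30],[0,0,0],0.6],[[0,0,-30],[0,0,0],0.6],[[0,0,0],[0,0,0],0.6],[[0,0,0],[0,0,0],0.6]]'
python3 - <<'E'
from h import *
a=optics.get_image('scene');b=optics.get_image('wrist')
cv2.imwrite('pics/end.png',np.vstack([cv2.resize(a[190:290,80:430],(700,200),interpolation=2),b[:, :,:][:,:,:][0:384].repeat(1,0) if 0 else cv2.copyMakeBorder(b,0,0,94,94,0)])[:,:,::-1])
E
```

```text
t: 29.7
tool_pos: [0.5776, 0.2515, 0.0187]
tool_rot: [0.061, 3.139, 0.001]
contact_force: [0.0, 0.8, 1.1]
opening: 0.0282
grip_force: 60.3
t: 30.7
tool_pos: [0.5787, 0.2518, 0.1668]
tool_rot: [0.061, 3.135, 0.003]
contact_force: [0.1, 1.0, -0.6]
opening: 0.0515
grip_force: 0.0
```

View pics/end.png

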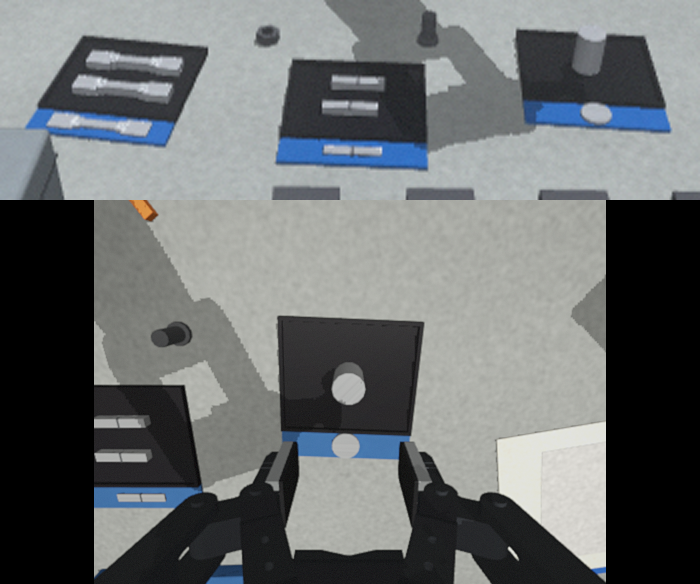

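All five specimens are in their trays, the slug stands upright at (348,385), and the pin and nut are where they were. Handing in.

```bash
python3 -c "
from station import ctrl
print(ctrl.finish_job())"
```

```text
the job is handed in; nothing more can be done
None
```

The job is handed in at about 31 s of the 115 s allowed: the last pictures show the two dog-bones, two bars and the upright cylinder each in their own tray and the nut and pin undisturbed, though the hand-in returned no verdict.

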